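# Tare the pan scale and hold its draught cover open

### The job

The empty mixing cup stands on the pan of the scale. With the draught cover still shut, turn the ribbed tare ring until the dial's zero mark stands exactly under the needle, then take the cover by its grip, lift it to 60 degrees from shut and finish holding it there, because it has no stay and would fall, and I need both hands to fill the cup. Do not move the cup or the other things on the table.

Things in the scene. Friction and masses are not known exactly. Their poses are not given: they have to be found in the camera images.
- pan_scale: Fixed pan scale. Grey base 189 deep (x) x 334 wide (y), flat top 46 mm up. Origin: on the table under its middle; +x away from the robot at yaw 0, +y left. On its left stands the weighing chamber, clear panes in aluminium frames (x -70 to +80, y -15 to +155 mm, walls to z 106) under the hinged cover; on its right a 76 mm high console with the dial, at x -12, y -110. Place and yaw vary.
- dial_centre (a point): Centre of the dial face, on the tare ring's vertical axis, 89 mm above the table. The ring: dark ribbed steel, 68 mm across, from 78 to 98 mm above the table, on the flat console top (76 mm); 55 mm from the cover's side (116 mm high). It turns with the white dial plate both ways against 0.06 N m of friction and stays put; stops 3.1 rad either way from +x.
- zero_mark (a point): The dial's zero mark: a broad black bar 10 mm long with a round dot inwards of it (all other marks are thin and short, 12 degrees apart). The point is on the mark, 25 mm from the dial's centre, 91 mm above the table; it turns with the ring. At the start it is turned 0.3 to 2.0 rad anticlockwise (seen from above) from the needle.
- needle_tip (a point): Tip of the thin black needle over the dial, 25 mm from the dial's centre, 91 mm above the table; the tail end is short and thicker. It stands on its own spindle under a clear pane: it does not turn with the ring and cannot be touched. It points within 0.5 rad of the scale's +x, differently at each start.
- cover (a joint): Opening angle of the draught cover in rad: 0 shut, grows as its front edge rises, stop at 1.40; 60 degrees is 1.047. The cover is a flat aluminium frame round a clear pane, 10 mm thick, 176 mm wide, 0.4 to 0.65 kg, hinged along the chamber's rear top edge; let go at any angle, it falls shut.
- cover_hinge (a point): Middle of the cover's hinge axis, which is parallel to the scale's y; fixed at x +84, y +70, z 109 mm in the scale's frame.
- cover_grip (a point): Centre of the cover's grip: a black barrel, 16 mm in diameter, 30 mm long along the scale's y, 188 mm from the hinge axis, in front of the middle of the cover's front edge; 109 mm above the table while shut. A stem 14 mm wide joins it to the frame, 30 mm behind. Its two flat ends can be pinched from above (30 mm apart); so held it pivots between the fingers as the cover rises.
- cup: Open white cup, 66 mm in diameter at the rim, 36 mm high, standing loose on the round steel pan inside the chamber. Origin: centre of its underside, 59 mm above the table.
- gesso_jar: White jar with a lid, 66 mm in diameter and 85 mm high, standing beside the scale to its left. Origin: centre of its underside. Leave it.
- pencil: Yellow pencil, 178 mm long, lying in front of the scale. Origin: centre of its underside. Leave it.
- glue_bottle: Bottle, 52 mm in diameter and 150 mm high, standing to the left. Origin: centre of its underside. Leave it.
- sanding_block: Cork sanding block, 63 x 104 x 32 mm, to the left. Origin: centre of its underside. Leave it.
- batten_bit: Short wooden batten, 34 x 200 x 18 mm, to the right. Origin: centre of its underside. Leave it.
- tape_measure: Tape measure standing on edge, 32 x 97 x 64 mm, to the right. Origin: centre of its underside. Leave it.
- offcut: Wooden offcut, 45 x 50 x 36 mm, to the right at the back. Origin: centre of its underside. Leave it.

How it is judged (in metres and radians):
On the way, in this order (a step that is already met when the one before it is completed fails the run):
1. the zero mark stands under the needle with the cover shut, and the tare ring is let go (horizontal distance between needle_tip and zero_mark below 0.003 m and value of joint cover below 0.03 rad and contact force between the fingers and pan_scale below 0.2 N), for 0.3 s.
2. the cover is held at 60 degrees (value of joint cover between 0.9602 and 1.1342 rad and contact force between the fingers and pan_scale above 0.5 N), for 0.3 s.
At the end, for the whole second after the job is handed in: The fingers hold the cover still at 60 degrees, within 5, and nothing else props it; the zero mark is under the needle within 3 mm at the tip (half a division), the cup stands within 15 mm of its place, the other things within 20 mm of theirs (all of step 2 and horizontal distance between needle_tip and zero_mark below 0.003 m and velocity of joint cover between -0.05 and 0.05 rad/s and angle between cup's own z axis and vertical below 0.15 rad and distance of cup from where it was at the start of the episode below 0.015 m and distance of each of gesso_jar, pencil, glue_bottle, sanding_block, batten_bit, tape_measure, offcut from where it was at the start of the episode below 0.02 m and contact force between pan_scale and gesso_jar below 0.2 N and contact force between pan_scale and pencil below 0.2 N and contact force between pan_scale and glue_bottle below 0.2 N and contact force between pan_scale and sanding_block below 0.2 N and contact force between pan_scale and batten_bit below 0.2 N and contact force between pan_scale and tape_measure below 0.2 N and contact force between pan_scale and offcut below 0.2 N); the arm keeps its last pose, push and grip.
It fails at once if the cover is raised while the dial does not read zero (value of joint cover above 0.08 rad and horizontal distance between needle_tip and zero_mark above 0.004 m).
It fails at once if the cup or a bystander is disturbed (distance of any of gesso_jar, pencil, glue_bottle, sanding_block, batten_bit, tape_measure, offcut, cup from where it was at the start of the episode above 0.03 m or angle between cup's own z axis and vertical above 0.35 rad).
It also fails if it takes over 64 s, if anything falls off the work surface, if the arm or the gripper's body presses on something with over 40 N, if the wrist force passes 120 N, or if a joint passes its speed limit or range.

### The arm

A 7-joint arm with a two-finger parallel gripper is mounted at the origin on a cart in front of the work surface, level with it; the furniture and walls round the work are solid. World frame = base frame: x ahead of the robot, y to its left, z up, the work surface at z = 0. Lengths are in mm, angles in rad, forces in N, time in s.
With the tool pointing down it reaches from about 425 to 800 mm from the base axis. Payload 8.3 kg.
Tool frame: the origin (TCP) lies midway between the tips of the shut fingers; the grasp point (between the pads) lies 19 mm behind it; z points along the fingers, y is the line along which they close (so a half turn about z gives the same grasp; the last joint's range is limited). The gripper opens to 85 mm and grips with 20 to 120 N. Pads are 22 mm wide; open, the fingers measure 114 mm over their backs; the gripper's body (76 mm by 85 mm) begins 54 mm behind the grasp point. The pads swing forward as they close: fully open they stand 13 mm farther back than shut.
Start: joints at [1.089, 0.383, 0.016, 1.37, -0.006, 1.388, -0.046], TCP at [254.199, -570.952, 231.279] pointing down, gripper open.
Joint ranges: [-2.95, 2.95], [-0.25, 2.06], [-1.52, 1.56], [0.18, 2.33], [-1.44, 4.58], [0.02, 2.06], [-3.01, 3.01]. Speed limits (rad/s): [2.39, 2.39, 3.01, 3.01, 3.14, 3.14, 3.14].

### API

Orientations are given as a 3x3 rotation matrix whose columns are the frame's x, y, z axes.
In Python, from station import robot gives the robot as it stands.
- The arm moves only by the tool run_rows, called as a command line: name --argument value ..., lists and objects as JSON in quotes. Schema: {"type":"object","properties":{"offsets":{"type":"array","items":{"type":"object","properties":{"jaw":{"type":"number"},"dx":{"type":"number"},"dy":{"type":"number"},"dz":{"type":"number"},"drx":{"type":"number"},"dry":{"type":"number"},"drz":{"type":"number"}},"additionalProperties":false,"required":["jaw"]},"minItems":1,"maxItems":5},"only":{"type":"string"},"quiet":{"type":"boolean"},"lines":{"type":"string"}},"required":["offsets"],"additionalProperties":false}. offsets is a list of rows, 1 to 5 of them, each an object with the fields jaw (the finger opening in mm), dx, dy, dz (the shift in units of 20 mm), drx, dry, drz (a rotation vector in rad); a field left out counts as zero (the opening has to be given); each row shifts and turns the commanded pose from where the row before left it, along the tool's axes as they then stand; what a row does not reach is not made up. A row lasts 1/12 s, in which the tool goes at most 41.7 mm and 0.125 rad, less where a joint would pass 70% of its speed; a pose out of reach is approached as far as the arm can. The fingers move at their own pace and stop on an object; the grip force is fixed at half the most. Time passes only in rows, so rows that do not move let the fingers close. The tool returns the time, the measured TCP pose, the force, the opening and the grip force at its end. only (a regular expression) keeps the lines of the reply that match it, lines (a string "A,B") keeps lines A to B, and quiet returns only ok. Input that does not fit is refused with a message, and nothing moves.
- robot.get_obs(): the state, without advancing time (a new reading comes with each control period).
- robot.snapshot(name): name is "side" or "top"; returns the picture (480x640x3 uint8, red, green, blue); there is no depth.
- robot.get_calibration(name): a dict with "fx", "fy", "cx", "cy" (pixels), "xyz" and "rotation" of the camera in the world. Camera axes: x right, y up, looking along -z (the intrinsics and any distortion apply to the point x, -y, -z); pixel columns grow to the right and rows downward; lengths in mm; the calibration is good to about 2 mm. A picture is of the moment at which its call begins. get_calibration takes no time and is no camera call.
- robot.finish_job(): hands the job in; it is judged then, once.
The state is a dict: "time": time; "qpos": joint angles; "qvel": joint speeds; "joint_torque": joint torques, N m; "tool_pos": TCP position; "eef_rot": TCP orientation; "contact_force": force on the tool from outside, world axes, zero at the start; "moment": the same for the moment, N m; "width": finger opening in mm; "gripper_force": force on a finger pad.
Only numpy, scipy, OpenCV 4.12 (cv2) and the standard library are available. Lean on these libraries where they do the work, as an engineer would, in place of code of your own. Each camera call takes 0.05 s, during which the arm holds its last target. There are 200 camera calls.

## Working session

There is one attempt and no reset: what is moved stays moved. The work goes in short steps, Python scripts to look and compute and a tool call to move; the robot and the scene stay as the last step left them, time stands still between calls to the robot, and variables do not carry over. Pictures are saved under pics/ and viewed, at most 10 in all, crops included, and the job is handed in when it is done.

```bash
ls; mkdir -p pics; python3 - <<'E'
from station import robot
import cv2,json
for n in("top","side"):
    cv2.imwrite(f"pics/{n}0.png",robot.snapshot(n)[:,:,::-1]); print(robot.get_calibration(n))
o=robot.get_obs();print(o['time'],o['tool_pos'],o['eef_rot'],o['width'])
E
```

```text
pics
{'fx': 445.96740265698025, 'fy': 445.96740265698025, 'cx': 322.203181309417, 'cy': 237.5704622906314, 'xyz': array([ 310.41023144,   10.14365413, 1373.47701571]), 'rotation': array([[ 0.01295253,  0.98440106, -0.17546162],
       [-0.99989862,  0.01171347, -0.00809556],
       [-0.00591402,  0.17554869,  0.98445299]])}
{'fx': 524.0622096419445, 'fy': 524.0622096419445, 'cx': 317.1182104618134, 'cy': 235.41190421569868, 'xyz': array([  587.90034944, -1157.80309596,  1153.27554982]), 'rotation': array([[ 0.99949672, -0.00459312,  0.03138806],
       [ 0.026513  ,  0.66422698, -0.74706063],
       [-0.01741746,  0.74751684,  0.66401446]])}
0.1 [ 254.02625222 -570.56213568  230.38086191] [[ 9.13548292e-01  4.06729618e-01 -7.32235873e-04]
 [ 4.06730276e-01 -9.13546916e-01  1.58592070e-03]
 [-2.38909049e-05 -1.74663764e-03 -9.99998474e-01]] 85.30305304716909
```

View pics/top0.png

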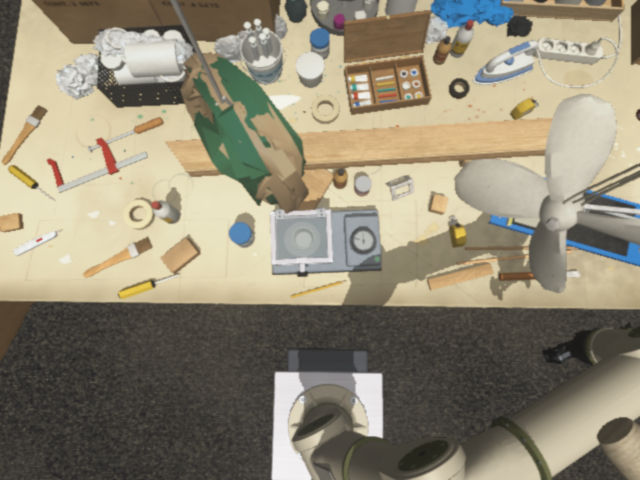

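View pics/side0.png

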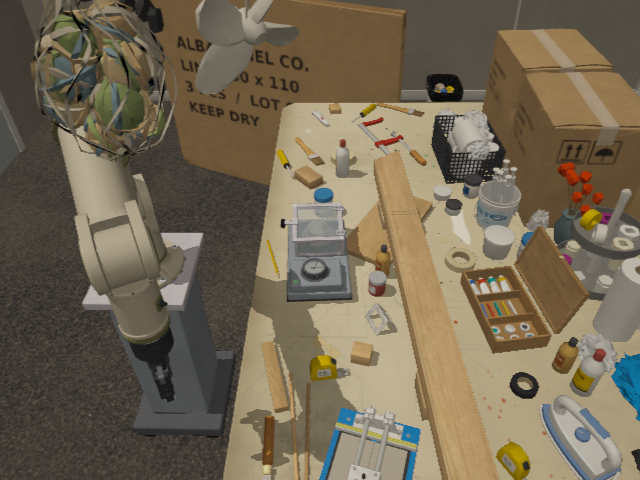

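```bash
python3 - <<'E'
import cv2,numpy as np
a=cv2.imread("pics/top0.png")[200:285,260:395]
cv2.imwrite("pics/c1.png",cv2.resize(a,None,fx=5.9,fy=5.9,interpolation=cv2.INTER_CUBIC))
a=cv2.imread("pics/top0.png")[218:262,342:386];b=cv2.imread("pics/side0.png")[250:286,296:336]
r=lambda i,s:cv2.resize(i,s,interpolation=cv2.INTER_CUBIC)
cv2.imwrite("pics/c2.png",np.hstack([r(a,(396,396)),r(b,(400,360))]) if 0 else np.hstack([r(a,(396,396)),cv2.copyMakeBorder(r(b,(400,360)),0,36,0,0,0)]))
E
```

```text
(no output)
```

View pics/c1.png

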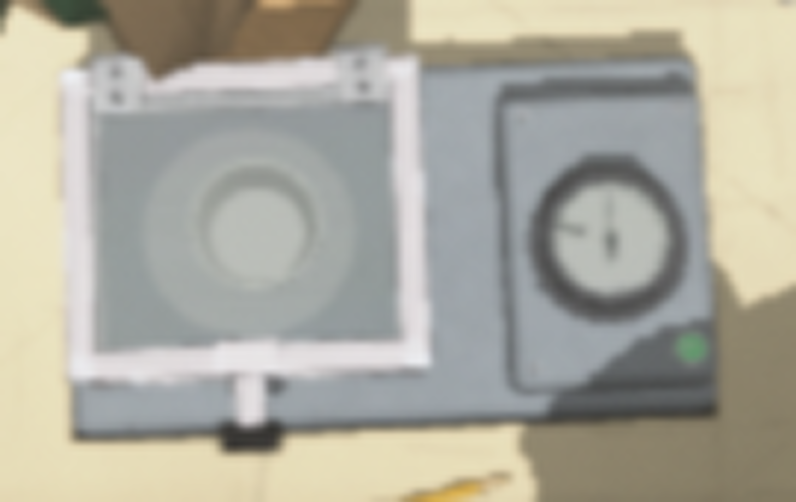

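View pics/c2.png

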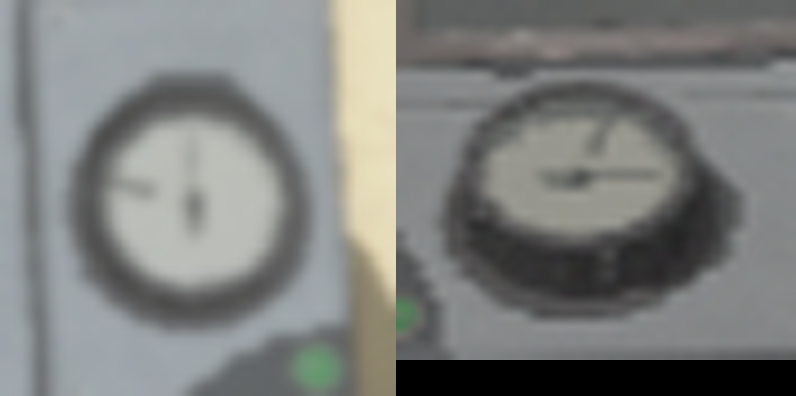

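```bash
cat >h.py <<'E'
import numpy as np
from station import robot
def world(n,p,z):
    c=robot.get_calibration(n);d=np.array([(p[0]-c['cx'])/c['fx'],-(p[1]-c['cy'])/c['fy'],-1.])
    d=c['rotation']@d;return c['xyz']+d*(z-c['xyz'][2])/d[2]
def px(n,p):
    c=robot.get_calibration(n);q=c['rotation'].T@(np.array(p)-c['xyz'])
    return np.array([c['cx']-c['fx']*q[0]/q[2],c['cy']+c['fy']*q[1]/q[2]])
E
python3 - <<'E'
from h import *
f=lambda x,y:(260+x/5.9-.4,200+y/5.9-.4)
g=lambda x,y:(342+x/9-.45,218+y/9-.45)
s=lambda x,y:(296+(x-396)/10-.45,250+y/10-.45)
P={k:world(n,p,z) for k,n,p,z in[
('FL','top',f(75,434),46),('FR','top',f(716,410),46),('RR','top',f(693,60),46),
('cFL','top',f(72,376),114),('cFR','top',f(430,364),114),('cRL','top',f(62,72),114),('cRR','top',f(415,58),114),
('grip','top',f(251,437),109),
('dial','top',g(190,205),89),('ringc','top',g(190,199),98),('ntip','top',g(192,140),91),('ntail','top',g(195,228),91),('zo','top',g(108,182),89),('zi','top',g(152,190),89),
('dial_s','side',s(586,172),89),('ntip_s','side',s(660,174),91),('ntail_s','side',s(545,178),91),('zo_s','side',s(614,118),89),('zi_s','side',s(595,150),89)]}
for k,v in P.items():print(k,v.round(1))
a=lambda u,v:np.arctan2(*(P[v]-P[u])[[1,0]])
print('yaw',a('FR','FL')-np.pi/2,a('cFR','cFL')-np.pi/2,a('cRR','cRL')-np.pi/2)
print('needle',a('ntail','ntip'),a('ntail_s','ntip_s'),'zero',a('dial','zo'),a('zi','zo'),a('dial_s','zo_s'),a('zi_s','zo_s'))
E
```

```text
FL [437.4 168.5  46. ]
FR [ 453.6 -155.5   46. ]
RR [ 635.3 -145.4   46. ]
cFL [458.8 162.7 114. ]
cFR [466.8  -9.6 114. ]
cRL [609.  172.6 114. ]
cRR [618.1  -0.9 114. ]
grip [431.   76.2 109. ]
dial [532.6 -97.6  89. ]
ringc [533.  -96.8  98. ]
ntip [553.7 -98.1  91. ]
ntail [524.7 -99.   91. ]
zo [539.8 -71.   89. ]
zi [537.4 -85.2  89. ]
dial_s [533.8 -95.7  89. ]
ntip_s [555.1 -98.3  91. ]
ntail_s [ 522.3 -100.2   91. ]
zo_s [541.3 -73.5  89. ]
zi_s [536.1 -86.7  89. ]
yaw 0.04986250535052106 0.045935918251266195 0.05223155531146384
needle 0.030429835013791345 0.058165899614786624 zero 1.3042042077700233 1.3996383572737874 1.2462021026815322 1.199871794792521
```

The manual's scale: shifts go in units of 20 mm. Converting my numbers, 30 mm is 1.5, -21.3 mm is -1.065.

```bash
python3 - <<'E'
from h import *
def tri(a,b):
    r=[]
    for n,p in(('top',a),('side',b)):
        o=robot.get_calibration(n)['xyz'];d=world(n,p,0)-o;r.append((o,d/np.linalg.norm(d)))
    (o1,d1),(o2,d2)=r;t=np.linalg.lstsq(np.c_[d1,-d2],o2-o1,rcond=None)[0]
    return (o1+t[0]*d1).round(),(o2+t[1]*d2).round()
print('fan',tri((557,213),(247,25)));print('ball',tri((245,130),(105,80)))
E
```

```text
fan (array([ 440., -274.,  837.]), array([ 442., -274.,  837.]))
ball (array([509.,  99., 918.]), array([ 130., -181.,  698.]))
```

run_rows --offsets '[{"jaw": 85,"dx": 1.5,"dy": -1.065},{"jaw": 85,"dx": 1.5,"dy": -1.065},{"jaw": 85,"dx": 1.5,"dy": -1.065},{"jaw": 85,"dx": 1.5,"dy": -1.065},{"jaw": 85,"dx": 1.5,"dy": -1.065}]'

```text
time: 0.52
tool_pos: [348.3, -410.9, 230.9]
eef_rot: [[0.914, 0.407, -0.001], [0.407, -0.914, 0.001], [-0.0, -0.001, -1.0]]
contact_force: [0.7, 0.1, 0.6]
width: 85.0
gripper_force: 0.0
```

In the tool's units: 30 mm is 1.5, -21.3 mm is -1.065.

run_rows --offsets '[{"jaw": 80,"dx": 1.5,"dy": -1.065,"dz": 0.1},{"jaw": 80,"dx": 1.5,"dy": -1.065,"dz": 0.1},{"jaw": 80,"dx": 1.5,"dy": -1.065,"dz": 0.1},{"jaw": 80,"dx": 1.5,"dy": -1.065,"dz": 0.1},{"jaw": 80,"dx": 1.5,"dy": -1.065,"dz": 0.1}]'

```text
time: 0.93
tool_pos: [442.0, -252.6, 221.0]
eef_rot: [[0.914, 0.407, -0.0], [0.407, -0.914, 0.0], [-0.0, -0.0, -1.0]]
contact_force: [0.9, 0.1, 0.2]
width: 80.1
gripper_force: 0.0
```

run_rows --offsets '[{"jaw": 80,"dx": 1.5,"dy": -1.065,"dz": 0.2},{"jaw": 80,"dx": 1.5,"dy": -1.065,"dz": 0.2},{"jaw": 80,"dx": 1.5,"dy": -1.065,"dz": 0.2},{"jaw": 80,"dx": 1.5,"dy": -1.065,"dz": 0.2},{"jaw": 80,"drz": -0.12}]'

```text
time: 1.35
tool_pos: [519.1, -118.6, 204.3]
eef_rot: [[0.856, 0.516, -0.0], [0.516, -0.856, 0.004], [0.002, -0.004, -1.0]]
contact_force: [-1.3, 1.7, 0.7]
width: 79.7
gripper_force: 0.0
```

run_rows --offsets '[{"jaw": 80,"drz": -0.12},{"jaw": 80,"drz": -0.12},{"jaw": 80,"drz": -0.12},{"jaw": 80,"drz": -0.12},{"jaw": 80,"drz": -0.12}]'

```text
time: 1.77
tool_pos: [516.3, -127.6, 204.9]
eef_rot: [[0.413, 0.911, -0.001], [0.911, -0.413, 0.0], [-0.0, -0.001, -1.0]]
contact_force: [0.5, -0.5, 0.6]
width: 79.9
gripper_force: 0.0
```

run_rows --offsets '[{"jaw": 80,"drz": -0.12},{"jaw": 80,"drz": -0.12},{"jaw": 80,"drz": -0.12},{"jaw": 80,"drz": -0.12},{"jaw": 80,"drz": -0.12}]'

```text
time: 2.18
tool_pos: [516.3, -127.7, 204.9]
eef_rot: [[-0.173, 0.985, -0.001], [0.985, 0.173, 0.0], [0.0, -0.001, -1.0]]
contact_force: [0.2, -0.7, 0.3]
width: 80.2
gripper_force: 0.0
```

run_rows --offsets '[{"jaw": 80,"drz": -0.12},{"jaw": 80,"drz": -0.12},{"jaw": 80,"drz": -0.12},{"jaw": 80,"drz": -0.07},{"jaw": 80}]'

```text
time: 2.6
tool_pos: [516.3, -127.7, 204.9]
eef_rot: [[-0.566, 0.825, -0.001], [0.825, 0.566, 0.0], [0.001, -0.0, -1.0]]
contact_force: [-0.1, -0.7, 0.1]
width: 79.9
gripper_force: 0.0
```

```bash
python3 - <<'E'
from h import *
o=robot.get_obs();R=o['eef_rot'];print(o['qpos'].round(2),o['width'],'yang',np.arctan2(R[1,1],R[0,1]));print(R.T@(np.array([533,-97,150])-o['tool_pos']))
E
```

```text
[ 0.63  0.24 -0.53  1.65  0.13  1.29  0.68] 79.9270029071393 yang 0.6013237610400725
[15.84415186 31.15500281 54.8981985 ]
```

In the tool's units: 8 mm is 0.4, 30 mm is 1.5.

run_rows --offsets '[{"jaw": 80,"dx": 0.4,"dy": 0.78,"dz": 1.25},{"jaw": 80,"dx": 0.39,"dy": 0.78,"dz": 1.25},{"jaw": 80,"dz": 1.5},{"jaw": 80,"dz": 1},{"jaw": 80}]'

```text
time: 3.02
tool_pos: [530.3, -96.5, 100.6]
eef_rot: [[-0.561, 0.828, -0.008], [0.828, 0.561, 0.002], [0.006, -0.006, -1.0]]
contact_force: [-0.7, -0.4, -0.3]
width: 80.2
gripper_force: 0.0
```

run_rows --offsets '[{"jaw": 80,"dz": 0.5},{"jaw": 80,"dz": 0.5},{"jaw": 80,"dz": 0.4},{"jaw": 80}]'

```text
time: 3.35
tool_pos: [532.9, -97.3, 76.3]
eef_rot: [[-0.562, 0.827, -0.001], [0.827, 0.562, 0.0], [0.001, -0.001, -1.0]]
contact_force: [-0.6, -0.5, -0.9]
width: 80.4
gripper_force: 0.0
```

run_rows --offsets '[{"jaw": 74},{"jaw": 68},{"jaw": 60},{"jaw": 60},{"jaw": 60}]'

```text
time: 3.77
tool_pos: [533.3, -97.8, 78.7]
eef_rot: [[-0.562, 0.827, -0.0], [0.827, 0.562, -0.001], [-0.001, -0.001, -1.0]]
contact_force: [-6.1, -0.8, 9.2]
width: 65.7
gripper_force: 64.6
```

run_rows --offsets '[{"jaw": 60,"dz": -0.15},{"jaw": 60}]'

```text
time: 3.93
tool_pos: [533.2, -97.7, 79.2]
eef_rot: [[-0.562, 0.827, -0.0], [0.827, 0.562, 0.0], [0.0, -0.0, -1.0]]
contact_force: [5.6, -2.2, -16.7]
width: 65.1
gripper_force: 79.7
```

run_rows --offsets '[{"jaw": 60,"drz": 0.1},{"jaw": 60,"drz": 0.1},{"jaw": 60,"drz": 0.1}]'

```text
time: 4.18
tool_pos: [532.9, -97.8, 79.1]
eef_rot: [[-0.288, 0.958, -0.001], [0.958, 0.288, 0.0], [0.0, -0.001, -1.0]]
contact_force: [3.3, -1.9, -14.0]
width: 65.3
gripper_force: 80.0
```

```bash
python3 - <<'E'
from h import *
import cv2
o=robot.get_obs();print(o['moment'],o['contact_force'])
cv2.imwrite("pics/t1.png",cv2.resize(robot.snapshot("side")[210:310,270:370,::-1],None,fx=6,fy=6,interpolation=cv2.INTER_CUBIC))
E
```

```text
[-0.56460387 -0.71816174  0.03420826] [  3.29242584  -1.86879719 -14.02806036]
```

View pics/t1.png

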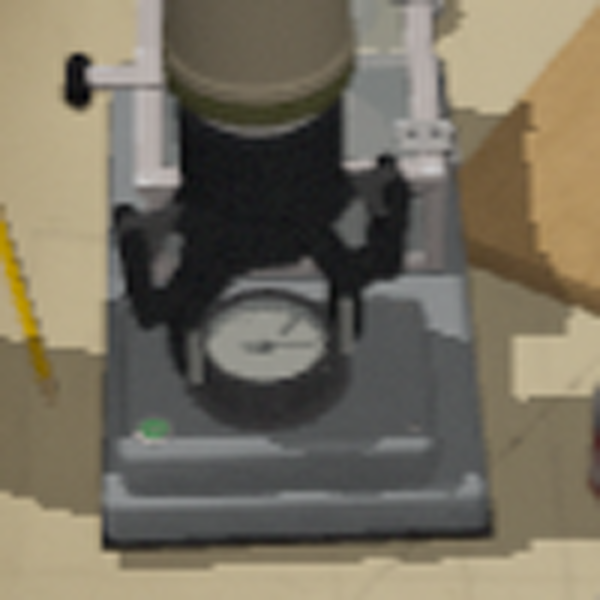

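In the tool's units: 1.5 mm is 0.075.

run_rows --offsets '[{"jaw": 60,"dz": 0.075,"drz": 0.1},{"jaw": 60,"drz": 0.1},{"jaw": 60,"drz": 0.1},{"jaw": 60,"drz": 0.1},{"jaw": 60,"drz": 0.1}]'

```text
time: 4.65
tool_pos: [532.6, -97.8, 79.0]
eef_rot: [[0.204, 0.979, -0.002], [0.979, -0.204, -0.001], [-0.001, -0.001, -1.0]]
contact_force: [-3.7, -2.8, -1.1]
width: 65.3
gripper_force: 81.4
```

run_rows --offsets '[{"jaw": 60,"drz": 0.1},{"jaw": 60,"drz": 0.1},{"jaw": 60,"drz": 0.05},{"jaw": 60}]'

```text
time: 4.98
tool_pos: [532.4, -97.7, 79.0]
eef_rot: [[0.438, 0.899, -0.002], [0.899, -0.438, -0.001], [-0.002, -0.002, -1.0]]
contact_force: [-4.3, -2.5, -0.5]
width: 65.3
gripper_force: 81.4
```

```bash
python3 - <<'E'
from h import *
import cv2
R=robot.get_obs()['eef_rot'];print('yang',np.arctan2(R[1,1],R[0,1]))
im=np.mean([robot.snapshot("side").astype(float) for _ in range(2)],0).astype(np.uint8)[:,:,::-1]
a=cv2.resize(im[250:285,295:335],(720,630),interpolation=cv2.INTER_CUBIC)[:600]
cv2.imwrite("pics/t2.png",a)
c=world('side',(314.45,267.0),90);g=cv2.cvtColor(im,cv2.COLOR_BGR2GRAY).astype(np.float32)
th=np.arange(-.6,1.6,.1)
for r in(12,15,18,21,24):
    p=np.array([px('side',c+[r*np.cos(t),r*np.sin(t),0]) for t in th],np.float32)
    print(r,cv2.remap(g,p[None,:,0],p[None,:,1],cv2.INTER_CUBIC)[0].round().astype(int))
print(th.round(1))
E
```

```text
yang -0.4536391091520448
12 [149 150 148 139 123 105  97 105 122 139 150 152 151 150 150 150 150 150
 149 149 149 149]
15 [150 149 151 149 134 107  91 101 127 147 152 150 149 150 150 150 150 150
 149 149 149 150]
18 [151 149 152 158 149 119  94 101 127 144 149 149 149 148 150 151 150 149
 149 150 152 153]
21 [146 149 145 152 145 114  87  89 112 128 137 143 142 142 150 148 148 147
 148 149 148 146]
24 [ 98 105 107 104  91  79  73  62  61  80  96 118 114 121 122 128 131 131
 125 118 121 115]
[-0.6 -0.5 -0.4 -0.3 -0.2 -0.1 -0.   0.1  0.2  0.3  0.4  0.5  0.6  0.7
  0.8  0.9  1.   1.1  1.2  1.3  1.4  1.5]
```

View pics/t2.png

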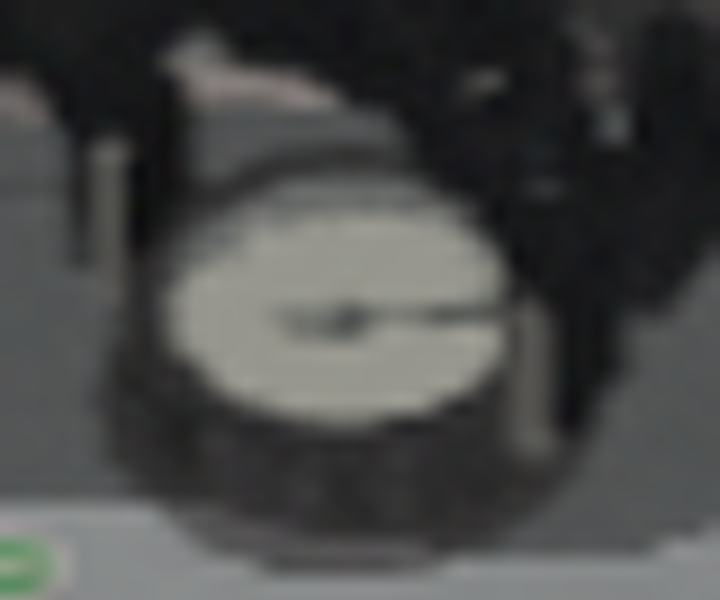

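```bash
cat >dial.py <<'E'
from h import *
import cv2
def prof(n,g,c,z=89,R=(14,16,18,20,22,24),th=np.arange(-1,2.2,.02)):
    """dark centroid angle per radius, around centre c(xy) at height z"""
    out={}
    for r in R:
        p=np.array([px(n,[c[0]+r*np.cos(t),c[1]+r*np.sin(t),z]) for t in th],np.float32)
        v=cv2.remap(g,p[None,:,0],p[None,:,1],cv2.INTER_CUBIC)[0]
        out[r]=np.maximum(0,np.median(v)-8-v)
    return th,out
def centre(n,g,c0,z=89,thr=110):
    # centre of white disc: boundary rays
    pts=[]
    for t in np.arange(0,2*np.pi,.1):
        rr=np.arange(20,34,.2)
        p=np.array([px(n,[c0[0]+r*np.cos(t),c0[1]+r*np.sin(t),z]) for r in rr],np.float32)
        v=cv2.remap(g,p[None,:,0],p[None,:,1],cv2.INTER_LINEAR)[0]
        k=np.argmin(np.gradient(v)); pts.append([c0[0]+rr[k]*np.cos(t),c0[1]+rr[k]*np.sin(t)])
    pts=np.array(pts);A=np.c_[2*pts,np.ones(len(pts))];s=np.linalg.lstsq(A,(pts**2).sum(1),rcond=None)[0]
    for _ in range(3):
        e=np.hypot(*(pts-s[:2]).T);k=abs(e-np.median(e))<1;s=np.linalg.lstsq(A[k],(pts[k]**2).sum(1),rcond=None)[0]
    return s[:2],np.median(e)
E
python3 - <<'E'
from dial import *
g=cv2.cvtColor(cv2.imread('pics/top0.png'),cv2.COLOR_BGR2GRAY).astype(np.float32)
c,r=centre('top',g,np.array([532.6,-97.6]));print(c,r)
for cc in(c,np.array([532.6,-97.6])):
    th,o=prof('top',g,cc)
    for r,v in o.items():
        f=lambda m:(v[m]@th[m]/v[m].sum()).round(3)
        print(r,'needle',f(abs(th)<.5),'zero',f(abs(th-1.3)<.5))
E
```

```text
Traceback (most recent call last):
  File "dial.py", line 16, in centre
    p=np.array([px(n,[c0[0]+r*np.cos(t),c0[1]+r*np.sin(t),z]) for r in rr],np.float32)
                ~~^^^^^^^^^^^^^^^^^^^^^^^^^^^^^^^^^^^^^^^^^^^
  File "h.py", line 7, in px
    c=robot.get_calibration(n);q=c['rotation'].T@(np.array(p)-c['xyz'])
ValueError: time passes only in moves, steps and waits
```

```bash
sed -i 's/^def world/from functools import lru_cache\ncal=lru_cache(robot.get_calibration)\ndef world/; s/c=robot.get_calibration(n)/c=cal(n)/' h.py
python3 - <<'E'
from dial import *
g=cv2.cvtColor(cv2.imread('pics/top0.png'),cv2.COLOR_BGR2GRAY).astype(np.float32)
c,r=centre('top',g,np.array([532.6,-97.6]));print(c,r)
for cc in(c,np.array([532.6,-97.6])):
    th,o=prof('top',g,cc)
    for r,v in o.items():
        f=lambda m:(v[m]@th[m]/v[m].sum()).round(3)
        print(r,'needle',f(abs(th)<.5),'zero',f(abs(th-1.3)<.5))
E
```

```text
[533.43101527 -98.89300687] 28.08737100501159
14 needle 0.066 zero 1.318
16 needle 0.056 zero 1.327
18 needle 0.047 zero 1.331
20 needle 0.038 zero 1.334
22 needle 0.028 zero 1.331
24 needle nan zero 1.33
14 needle -0.024 zero 1.249
16 needle -0.025 zero 1.257
18 needle -0.027 zero 1.27
20 needle -0.029 zero 1.278
22 needle -0.028 zero 1.28
24 needle nan zero 1.299<stdin>:7: RuntimeWarning: invalid value encountered in scalar divide
```

run_rows --offsets '[{"jaw": 60,"drz": 0.1},{"jaw": 60,"drz": 0.07},{"jaw": 60},{"jaw": 80},{"jaw": 80}]'

```text
time: 5.5
tool_pos: [534.2, -96.9, 79.5]
eef_rot: [[0.581, 0.814, 0.002], [0.814, -0.581, 0.0], [0.001, 0.001, -1.0]]
contact_force: [1.3, 0.1, 0.9]
width: 80.0
gripper_force: 0.0
```

```bash
python3 - <<'E'
from dial import *
R=robot.get_obs()['eef_rot'];print('yang',np.arctan2(R[1,1],R[0,1]))
E
```

```text
yang -0.6198022747942447
```

run_rows --offsets '[{"jaw": 80,"dz": -0.4},{"jaw": 80,"dz": -1},{"jaw": 80,"dz": -1.5},{"jaw": 80,"dz": -1.5},{"jaw": 80,"dz": -0.5}]'

```text
time: 5.92
tool_pos: [536.2, -96.8, 182.9]
eef_rot: [[0.581, 0.814, 0.008], [0.814, -0.581, -0.001], [0.004, 0.007, -1.0]]
contact_force: [-0.0, 0.6, -0.9]
width: 80.0
gripper_force: 0.0
```

In the tool's units: -29 mm is -1.45, 21 mm is 1.05.

run_rows --offsets '[{"jaw": 80,"dx": -1.45,"dy": 1.05},{"jaw": 80,"dx": -1.45,"dy": 1.05},{"jaw": 80,"dx": -1.45,"dy": 1.05},{"jaw": 80,"dx": -1.45,"dy": 1.05},{"jaw": 80,"dx": -1.45,"dy": 1.05}]'

```text
time: 6.33
tool_pos: [534.8, -277.6, 178.1]
eef_rot: [[0.581, 0.814, 0.002], [0.814, -0.581, -0.001], [0.001, 0.002, -1.0]]
contact_force: [0.2, -0.5, 1.0]
width: 80.0
gripper_force: 0.0
```

```bash
python3 - <<'E'
from dial import *
S={}
for n in('top','side'):
    im=np.mean([robot.snapshot(n).astype(float) for _ in range(3)],0)[:,:,::-1].astype(np.float32)
    cv2.imwrite(f'pics/{n}1.png',im)
    S[n]=im
a=S['top'][222:258,344:384];b=S['side'][250:286,296:336]
cv2.imwrite("pics/t3.png",np.hstack([cv2.resize(i,(400,360),interpolation=cv2.INTER_CUBIC) for i in(a,b)]))
g=cv2.cvtColor(S['top'],cv2.COLOR_BGR2GRAY)
c,r=centre('top',g,np.array([532.6,-97.6]));print(c,r)
th,o=prof('top',g,np.array([533,-98.2]),th=np.arange(-.6,.8,.1),R=(8,11,14,16,18,20,22,24,26))
for r,v in o.items(): print(r,v.round().astype(int),(v@th/v.sum()).round(3))
E
```

```text
[533.55399292 -99.01914225] 28.444042039462182
8 [0 0 0 0 0 0 0 0 0 0 0 0 0 0] nan
11 [0 0 0 0 0 1 4 3 0 0 0 0 0 0] 0.027
14 [ 0  0  0  0  0  9 17 17 11  3  0  0  0  0] 0.068
16 [ 0  0  0  0  0 11 23 25 17  5  0  0  0  0] 0.078
18 [ 0  0  0  0  0  9 22 23 15  2  0  0  0  0] 0.07
20 [ 0  0  0  0  0  7 20 23 14  1  0  0  0  0] 0.073
22 [ 0  0  0  0  0  5 19 24 15  0  0  0  0  0] 0.081
24 [ 0  0  0  0  0  2 16 22 13  0  0  0  0  0] 0.089
26 [ 0  0  0  0  0  0 10 14  8  0  0  0  0  0] 0.094[ WARN:0@1.819] global loadsave.cpp:1063 imwrite_ Unsupported depth image for selected encoder is fallbacked to CV_8U.
<stdin>:12: RuntimeWarning: invalid value encountered in scalar divide
```

View pics/t3.png

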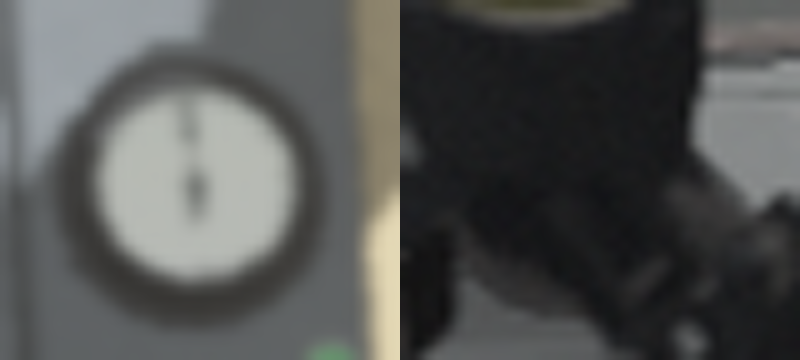

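```bash
python3 - <<'E'
from dial import *
G=[cv2.cvtColor(cv2.imread(f'pics/top{i}.png'),cv2.COLOR_BGR2GRAY).astype(np.float32) for i in(0,1)]
def P(g,c,r,th):
    p=np.array([px('top',[c[0]+r*np.cos(t),c[1]+r*np.sin(t),89]) for t in th],np.float32)
    v=cv2.remap(g,p[None,:,0],p[None,:,1],cv2.INTER_CUBIC)[0];k=abs(th-th.mean())>.42
    return 1-v/np.polyval(np.polyfit(th[k],v[k],1),th)
for c in([533.5,-98.9],[533,-98.2]):
  for r in(14,16,18,20,22,24):
    th=np.arange(-.5,.62,.02)
    a=P(G[0],c,r,th);b=P(G[1],c,r,th);z=P(G[0],c,r,th+1.3)
    w=lambda v,t:(np.maximum(v-.02,0)@t/np.maximum(v-.02,0).sum()).round(3)
    print(r,'needle',w(a,th),a.max().round(2),'now',w(b,th),b.max().round(2),'mark=now-needle',w(b-a,th),'zero0',w(z,th+1.3),z.max().round(2))
E
```

```text
14 needle 0.07 0.09 now 0.115 0.18 mark=now-needle 0.158 zero0 1.325 0.13
16 needle 0.062 0.1 now 0.12 0.2 mark=now-needle 0.162 zero0 1.331 0.19
18 needle 0.059 0.09 now 0.118 0.19 mark=now-needle 0.154 zero0 1.336 0.19
20 needle 0.049 0.07 now 0.122 0.18 mark=now-needle 0.153 zero0 1.34 0.18
22 needle 0.049 0.05 now 0.123 0.18 mark=now-needle 0.147 zero0 1.34 0.19
24 needle 0.049 0.04 now 0.12 0.17 mark=now-needle 0.142 zero0 1.344 0.19
14 needle 0.021 0.09 now 0.068 0.17 mark=now-needle 0.115 zero0 1.29 0.15
16 needle 0.017 0.1 now 0.076 0.21 mark=now-needle 0.119 zero0 1.294 0.19
18 needle 0.019 0.09 now 0.079 0.2 mark=now-needle 0.116 zero0 1.302 0.18
20 needle 0.013 0.07 now 0.084 0.19 mark=now-needle 0.117 zero0 1.308 0.18
22 needle 0.011 0.06 now 0.086 0.18 mark=now-needle 0.116 zero0 1.308 0.19
24 needle 0.011 0.04 now 0.098 0.17 mark=now-needle 0.122 zero0 1.317 0.19
```

```bash
python3 - <<'E'
from h import *
o=robot.get_obs();R=o['eef_rot'];print(o['tool_pos'],R.T@(np.array([533,-97.8,79.5])-o['tool_pos']))
E
```

```text
[ 535.06465932 -274.69635499  177.3317917 ] [ 142.66281651 -104.49263136   97.96046891]
```

run_rows --offsets '[{"jaw": 80,"dx": 1.425,"dy": -1.045},{"jaw": 80,"dx": 1.425,"dy": -1.045},{"jaw": 80,"dx": 1.425,"dy": -1.045},{"jaw": 80,"dx": 1.425,"dy": -1.045},{"jaw": 80,"dx": 1.435,"dy": -1.045}]'

```text
time: 7.05
tool_pos: [532.4, -95.7, 177.4]
eef_rot: [[0.58, 0.815, 0.001], [0.815, -0.58, 0.0], [0.001, 0.001, -1.0]]
contact_force: [1.2, 0.7, -0.3]
width: 79.7
gripper_force: 0.0
```

run_rows --offsets '[{"jaw": 80,"dz": 1.25},{"jaw": 80,"dz": 1.25},{"jaw": 80,"dz": 0.75},{"jaw": 80},{"jaw": 80}]'

```text
time: 7.47
tool_pos: [532.3, -97.7, 111.9]
eef_rot: [[0.581, 0.814, -0.001], [0.814, -0.581, 0.001], [0.0, -0.001, -1.0]]
contact_force: [0.2, 0.2, 0.2]
width: 80.2
gripper_force: 0.0
```

```bash
python3 - <<'E'
from h import *
o=robot.get_obs();R=o['eef_rot'];print(o['tool_pos'],R.T@(np.array([533,-97.8,79.5])-o['tool_pos']))
E
```

```text
[532.26837854 -97.71215158 111.91907356] [ 0.35321415  0.68234925 32.41834291]
```

In the tool's units: 14 mm is 0.7, 12 mm is 0.6.

run_rows --offsets '[{"jaw": 80,"dx": 0.02,"dy": 0.035,"dz": 0.7},{"jaw": 80,"dz": 0.6},{"jaw": 80,"dz": 0.3},{"jaw": 80}]'

```text
time: 7.8
tool_pos: [532.6, -99.0, 78.9]
eef_rot: [[0.582, 0.813, -0.002], [0.813, -0.582, 0.001], [-0.001, -0.002, -1.0]]
contact_force: [0.2, -0.0, 0.5]
width: 80.2
gripper_force: 0.0
```

run_rows --offsets '[{"jaw": 72},{"jaw": 60},{"jaw": 60},{"jaw": 60},{"jaw": 60}]'

```text
time: 8.22
tool_pos: [532.1, -98.1, 80.9]
eef_rot: [[0.582, 0.813, -0.002], [0.813, -0.582, 0.001], [-0.001, -0.003, -1.0]]
contact_force: [-10.4, 4.3, 9.7]
width: 65.4
gripper_force: 64.7
```

```bash
python3 -c "
from h import *
R=robot.get_obs()['eef_rot'];print('yang',np.arctan2(R[1,1],R[0,1]))"
```

```text
yang -0.6211879839534493
```

run_rows --offsets '[{"jaw": 60,"drz": 0.06},{"jaw": 60,"drz": 0.05},{"jaw": 60},{"jaw": 60}]'

```text
time: 8.55
tool_pos: [532.0, -98.0, 80.9]
eef_rot: [[0.668, 0.744, -0.003], [0.744, -0.668, 0.001], [-0.001, -0.003, -1.0]]
contact_force: [-10.8, 4.6, 12.3]
width: 65.5
gripper_force: 64.8
```

```bash
python3 -c "
from h import *
R=robot.get_obs()['eef_rot'];print('yang',np.arctan2(R[1,1],R[0,1]))"
```

```text
yang -0.7314434465040491
```

run_rows --offsets '[{"jaw": 80},{"jaw": 80},{"jaw": 80,"dz": -0.5},{"jaw": 80,"dz": -1.25},{"jaw": 80,"dz": -1.75}]'

```text
time: 8.97
tool_pos: [531.9, -99.3, 149.1]
eef_rot: [[0.668, 0.744, -0.004], [0.744, -0.668, 0.001], [-0.002, -0.004, -1.0]]
contact_force: [0.6, 0.7, 0.4]
width: 80.0
gripper_force: 0.0
```

In the tool's units: -32 mm is -1.6, -20 mm is -1.

run_rows --offsets '[{"jaw": 60,"dz": -1},{"jaw": 60,"dz": -1},{"jaw": 60,"dx": 0.535,"dy": -1.6},{"jaw": 60,"dx": 0.535,"dy": -1.6},{"jaw": 60,"dx": 0.535,"dy": -1.6}]'

```text
time: 9.38
tool_pos: [483.6, -10.7, 191.5]
eef_rot: [[0.669, 0.743, 0.003], [0.743, -0.669, -0.0], [0.002, 0.002, -1.0]]
contact_force: [0.3, 1.0, -0.1]
width: 60.1
gripper_force: 0.0
```

run_rows --offsets '[{"jaw": 50,"dx": 0.535,"dy": -1.6},{"jaw": 50,"dx": 0.535,"dy": -1.6},{"jaw": 50,"dx": 0.535,"dy": -1.6},{"jaw": 50,"drz": 0.12},{"jaw": 50,"drz": 0.12}]'

```text
time: 9.8
tool_pos: [433.1, 79.0, 191.5]
eef_rot: [[0.826, 0.563, 0.003], [0.563, -0.826, -0.0], [0.002, 0.002, -1.0]]
contact_force: [-0.6, -1.7, 0.7]
width: 49.9
gripper_force: 0.0
```

run_rows --offsets '[{"jaw": 50,"drz": 0.11},{"jaw": 50,"drz": 0.11},{"jaw": 50,"drz": 0.11},{"jaw": 50,"drz": 0.11},{"jaw": 50,"drz": 0.11}]'

```text
time: 10.22
tool_pos: [434.0, 76.8, 191.2]
eef_rot: [[0.999, 0.043, 0.002], [0.043, -0.999, 0.0], [0.002, -0.0, -1.0]]
contact_force: [0.2, 1.1, 0.3]
width: 49.9
gripper_force: 0.0
```

```bash
python3 - <<'E'
from dial import *
o=robot.get_obs();R=o['eef_rot'];print('yang',np.arctan2(R[1,1],R[0,1]),o['qpos'].round(2))
ims={n:np.mean([robot.snapshot(n).astype(float) for _ in range(3)],0)[:,:,::-1].astype(np.uint8) for n in('top','side')}
for n,v in ims.items(): cv2.imwrite(f'pics/{n}2.png',v)
a=ims['top'][200:285,260:395];b=ims['side'][215:295,270:360]
cv2.imwrite("pics/t4.png",np.vstack([cv2.resize(a,(476,300),interpolation=cv2.INTER_CUBIC),cv2.resize(b,(476,300),interpolation=cv2.INTER_CUBIC)]))
G=[cv2.cvtColor(cv2.imread(f'pics/top{i}.png'),cv2.COLOR_BGR2GRAY).astype(np.float32) for i in(0,2)]
def P(g,c,r,th):
    p=np.array([px('top',[c[0]+r*np.cos(t),c[1]+r*np.sin(t),89]) for t in th],np.float32)
    v=cv2.remap(g,p[None,:,0],p[None,:,1],cv2.INTER_CUBIC)[0];k=abs(th-th.mean())>.42
    return 1-v/np.polyval(np.polyfit(th[k],v[k],1),th)
c=[533,-98.2];th=np.arange(-.5,.52,.02)
for r in(14,16,18,20,22,24):
    a=P(G[0],c,r,th);b=P(G[1],c,r,th)
    w=lambda v,t:(np.maximum(v-.02,0)@t/np.maximum(v-.02,0).sum()).round(3)
    print(r,'needle',w(a,th),'now',w(b,th),b.max().round(2),'mark',w(b-a,th))
E
```

```text
yang -1.5273823261537078 [ 0.18  0.03 -0.44  1.89  0.01  1.22 -1.78]
14 needle 0.02 now -0.03 0.18 mark -0.081
16 needle 0.017 now -0.045 0.23 mark -0.087
18 needle 0.018 now -0.042 0.23 mark -0.079
20 needle 0.014 now -0.035 0.21 mark -0.06
22 needle 0.019 now -0.035 0.21 mark -0.055
24 needle 0.02 now -0.049 0.21 mark -0.064
```

View pics/t4.png

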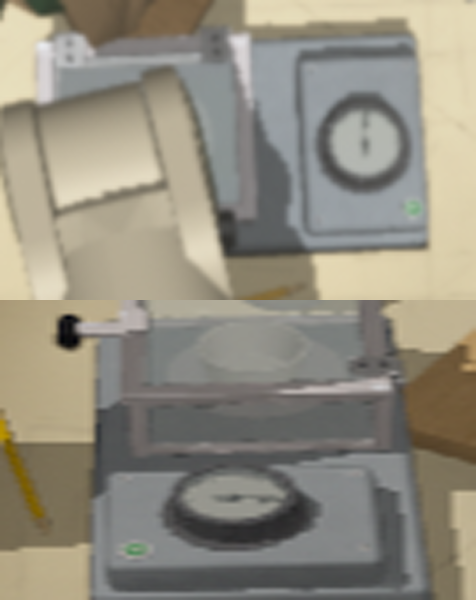

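```bash
python3 - <<'E'
from dial import *
G=[cv2.cvtColor(cv2.imread(f'pics/top{i}.png'),cv2.COLOR_BGR2GRAY).astype(np.float32) for i in(0,1,2)]
def P(g,c,r,th):
    p=np.array([px('top',[c[0]+r*np.cos(t),c[1]+r*np.sin(t),89]) for t in th],np.float32)
    v=cv2.remap(g,p[None,:,0],p[None,:,1],cv2.INTER_CUBIC)[0];k=abs(th-th.mean())>.42
    return 1-v/np.polyval(np.polyfit(th[k],v[k],1),th)
th=np.arange(-.5,.52,.02);R=(16,18,20,22,24)
for c in([533,-98.2],[533.5,-98.9]):
  nd=np.array([P(G[0],c,r,th) for r in R]);w=np.maximum(nd-.02,0);n=(w.sum(0)@th)/w.sum()
  for i in(1,2):
    b=np.array([P(G[i],c,r,th) for r in R])
    for nm,f in(('max',np.maximum),('sum',np.add)):
      E=[(np.sum((f(nd,np.array([P(G[0],c,r,th+s) for r in R]))-b)**2),s) for s in np.arange(1.0,1.6,.01)]
      e,s=min(E)
      z=np.array([P(G[0],c,r,th+s) for r in R]);z=np.maximum(z-.02,0);m=(z[:].sum(0)@th)/z.sum()
      print(c,i,nm,'turned',round(s,2),'mark',m.round(3),'needle',n.round(3),'off',(m-n).round(3),e.round(4))
E
```

```text
[533, -98.2] 1 max turned 1.22 mark 0.079 needle 0.017 off 0.062 0.0316
[533, -98.2] 1 sum turned 1.18 mark 0.117 needle 0.017 off 0.1 0.1803
[533, -98.2] 2 max turned 1.34 mark -0.037 needle 0.017 off -0.054 0.115
[533, -98.2] 2 sum turned 1.37 mark -0.066 needle 0.017 off -0.082 0.0811
[533.5, -98.9] 1 max turned 1.22 mark 0.112 needle 0.058 off 0.054 0.0298
[533.5, -98.9] 1 sum turned 1.17 mark 0.16 needle 0.058 off 0.103 0.1734
[533.5, -98.9] 2 max turned 1.35 mark -0.013 needle 0.058 off -0.07 0.1338
[533.5, -98.9] 2 sum turned 1.37 mark -0.032 needle 0.058 off -0.09 0.0727
```

The manual's scale: shifts go in units of 20 mm. Converting my numbers, 20 mm is 1, -2 mm is -0.1.

run_rows --offsets '[{"jaw": 50,"dx": -0.1,"dz": 1.25},{"jaw": 50,"dz": 1.5},{"jaw": 50,"dz": 1},{"jaw": 50,"dz": 0.65},{"jaw": 50,"dz": 0.3}]'

```text
time: 10.93
tool_pos: [430.2, 76.4, 94.0]
eef_rot: [[0.999, 0.051, -0.003], [0.051, -0.999, -0.0], [-0.003, 0.0, -1.0]]
contact_force: [-0.9, 0.4, 0.5]
width: 49.8
gripper_force: 0.0
```

run_rows --offsets '[{"jaw": 50},{"jaw": 40}]'

```text
time: 11.1
tool_pos: [431.8, 76.8, 96.4]
eef_rot: [[0.999, 0.05, 0.0], [0.05, -0.999, 0.0], [0.0, -0.0, -1.0]]
contact_force: [0.5, 0.4, -0.4]
width: 40.5
gripper_force: 0.0
```

run_rows --offsets '[{"jaw": 34},{"jaw": 20},{"jaw": 20},{"jaw": 20},{"jaw": 20}]'

```text
time: 11.52
tool_pos: [432.4, 77.7, 97.4]
eef_rot: [[0.999, 0.05, 0.003], [0.05, -0.999, 0.001], [0.003, -0.001, -1.0]]
contact_force: [-2.9, 2.7, 6.5]
width: 28.5
gripper_force: 59.4
```

```bash
python3 - <<'E'
from dial import *
cv2.imwrite("pics/t5.png",cv2.resize(robot.snapshot("side")[210:300,265:365,::-1],None,fx=6,fy=6,interpolation=cv2.INTER_CUBIC))
E
```

```text
(no output)
```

View pics/t5.png

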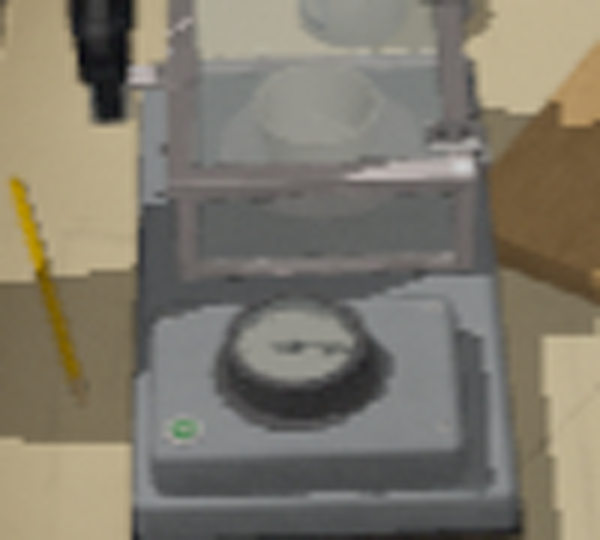

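```bash
python3 - <<'E'
from dial import *
G=[cv2.cvtColor(cv2.imread(f'pics/side{i}.png'),cv2.COLOR_BGR2GRAY).astype(np.float32) for i in(0,2)]
c0=world('side',(314.45,267.0),91);th=np.arange(-.7,.72,.02)
def P(g,r,t0=0):
    p=np.array([px('side',[c0[0]+r*np.cos(t),c0[1]+r*np.sin(t),91]) for t in th+t0],np.float32)
    v=cv2.remap(g,p[None,:,0],p[None,:,1],cv2.INTER_CUBIC)[0];k=abs(th)>.5
    return 1-v/np.polyval(np.polyfit(th[k],v[k],1),th)
w=lambda v:(np.maximum(v-.03,0)@th/np.maximum(v-.03,0).sum()).round(3)
for r in(8,10,12,14,16,18,20,22):
    a,b,z=P(G[0],r),P(G[1],r),P(G[0],r,1.2);print(r,'needle',w(a),a.max().round(2),'now',w(b),b.max().round(2),'zero0',1.2+w(z),z.max().round(2))
E
```

```text
8 needle 0.011 0.19 now 0.002 0.2 zero0 1.334 0.1
10 needle 0.023 0.2 now -0.019 0.21 zero0 1.33 0.18
12 needle 0.021 0.19 now -0.12 0.26 zero0 1.361 0.22
14 needle 0.019 0.19 now -0.183 0.33 zero0 1.365 0.24
16 needle 0.015 0.19 now -0.174 0.3 zero0 1.363 0.24
18 needle 0.01 0.2 now -0.123 0.27 zero0 1.3399999999999999 0.22
20 needle 0.003 0.14 now -0.107 0.25 zero0 1.326 0.19
22 needle nan 0.02 now -0.147 0.25 zero0 1.331 0.16<stdin>:8: RuntimeWarning: invalid value encountered in scalar divide
```

run_rows --offsets '[{"jaw": 20,"dx": 0.015,"dz": -0.49},{"jaw": 20,"dx": 0.04,"dz": -0.49},{"jaw": 20,"dx": 0.065,"dz": -0.49},{"jaw": 20,"dx": 0.09,"dz": -0.485},{"jaw": 20,"dx": 0.115,"dz": -0.48}]'

```text
time: 11.98
tool_pos: [439.3, 78.1, 145.8]
eef_rot: [[0.999, 0.05, 0.004], [0.05, -0.999, 0.002], [0.004, -0.002, -1.0]]
contact_force: [9.1, 4.5, -7.1]
width: 28.6
gripper_force: 59.6
```

run_rows --offsets '[{"jaw": 20,"dx": 0.14,"dz": -0.47},{"jaw": 20,"dx": 0.165,"dz": -0.465},{"jaw": 20,"dx": 0.19,"dz": -0.455},{"jaw": 20,"dx": 0.21,"dz": -0.445},{"jaw": 20,"dx": 0.235,"dz": -0.435}]'

```text
time: 12.4
tool_pos: [457.7, 79.1, 190.7]
eef_rot: [[0.999, 0.05, 0.002], [0.05, -0.999, 0.002], [0.003, -0.002, -1.0]]
contact_force: [8.3, 4.2, -11.0]
width: 28.1
gripper_force: 59.8
```

In the tool's units: -8.4 mm is -0.42, -8.1 mm is -0.405.

run_rows --offsets '[{"jaw": 20,"dx": 0.255,"dz": -0.42},{"jaw": 20,"dx": 0.28,"dz": -0.405},{"jaw": 20,"dx": 0.3,"dz": -0.39},{"jaw": 20,"dx": 0.32,"dz": -0.375},{"jaw": 20,"dx": 0.34,"dz": -0.355}]'

```text
time: 12.82
tool_pos: [486.6, 80.7, 228.8]
eef_rot: [[0.999, 0.051, -0.0], [0.051, -0.999, 0.002], [-0.0, -0.002, -1.0]]
contact_force: [5.1, 5.0, -11.8]
width: 28.3
gripper_force: 60.0
```

run_rows --offsets '[{"jaw": 20,"dx": 0.355,"dz": -0.34},{"jaw": 20,"dx": 0.375,"dz": -0.32},{"jaw": 20,"dx": 0.39,"dz": -0.3},{"jaw": 20,"dx": 0.405,"dz": -0.28},{"jaw": 20,"dx": 0.42,"dz": -0.255}]'

```text
time: 13.23
tool_pos: [524.8, 82.7, 258.2]
eef_rot: [[0.999, 0.051, -0.002], [0.051, -0.999, 0.002], [-0.002, -0.002, -1.0]]
contact_force: [0.3, 4.7, -9.0]
width: 28.2
gripper_force: 59.8
```

run_rows --offsets '[{"jaw": 20},{"jaw": 20},{"jaw": 20},{"jaw": 20},{"jaw": 20}]'

```text
time: 13.65
tool_pos: [524.7, 82.7, 258.0]
eef_rot: [[0.999, 0.051, -0.002], [0.051, -0.999, 0.002], [-0.001, -0.002, -1.0]]
contact_force: [2.2, 5.2, -7.4]
width: 28.3
gripper_force: 61.3
```

```bash
python3 - <<'E'
from dial import *
o=robot.get_obs();d=o['tool_pos']-[432.4,77.7,97.4];print(d, np.degrees([np.arcsin(d[2]/188),np.arccos(1-np.hypot(*d[:2])/188)]))
S=[robot.snapshot(n)[:,:,::-1] for n in('top','side')]
cv2.imwrite("pics/t6.png",np.vstack([cv2.resize(S[0][190:290,255:395],(420,300),interpolation=cv2.INTER_CUBIC),cv2.resize(S[1][170:300,255:375],(420,300),interpolation=cv2.INTER_CUBIC)]))
E
```

```text
[ 92.30587876   4.99698936 160.62644117] [58.69306739 59.44984842]
```

View pics/t6.png

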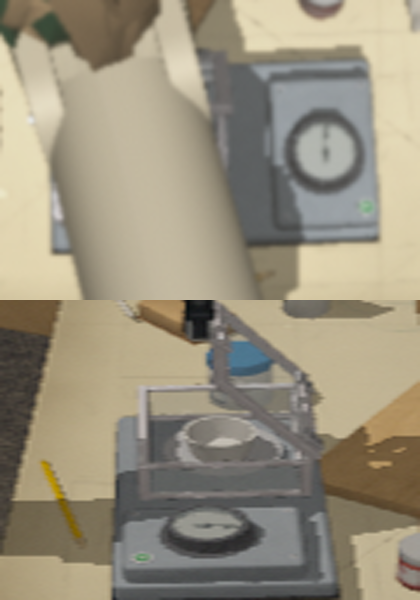

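The picture shows the cover held open by its grip at about 59°. The cup is upright on its pan, and the dial's mark lies along the needle.

```bash
python3 -c "
from station import robot
print(robot.finish_job())"
```

```text
the job is handed in; nothing more can be done
None
```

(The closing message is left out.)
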